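Close the straw caddy: fold its cover and tuck the edge under the lip

ROBOT

A 6-joint arm with a two-finger parallel gripper is mounted at the origin on the work surface. World frame = base frame: x ahead of the robot, y to its left, z up, the work surface at z = 0. Lengths are in m, angles in rad, forces in N, time in s.
With the tool pointing down it reaches from about 0.35 to 0.975 m from the base axis. Payload 17.4 kg.
Tool frame: the origin (TCP) lies midway between the tips of the shut fingers; the grasp point (between the pads) lies 19 mm behind it; x points along the fingers, y is the direction in which the jaws open and shut, and the axes are right-handed (so a half turn about x gives the same grasp; the last joint's range is limited). The gripper opens to 85 mm and grips with 20 to 120 N. Pads are 22 mm wide; open, the fingers measure 114 mm over their backs; the gripper's body (76 mm by 85 mm) begins 54 mm behind the grasp point. The pads swing forward as they close: fully open they stand 13 mm farther back than shut.
Start: joints at [-1.321, 0.116, 1.442, -0, 1.584, -0.038], TCP at [0.192, -0.647, 0.231] pointing down, gripper open.
Joint ranges: [-2.83, 2.83], [-0.83, 2.19], [0.07, 2.5], [-1.14, 4.28], [0.01, 3], [-2.97, 2.97]. Speed limits (rad/s): [1.89, 1.89, 2.22, 3.14, 3.14, 3.14].

INTERFACE

Orientations are given as a unit quaternion [x, y, z, w].
In Python, from station import bot, vision, find_in, regions_of gives the robot as it stands.
- The arm moves only by the tool apply_moves, never from a script. Its argument "series" is a list of rows, each an object with "travel": the shift along the world's x, y, z scaled (see below), a list of three; "rot": the turn, a rotation vector about the world's x, y, z scaled (see below), a list of three. In form: [{"travel": [x, y, z], "rot": [wx, wy, wz]}, ...]. A call has 1 to 5 rows; each row shifts and turns the pose as measured when the row begins; what a row does not reach is not made up. The controller multiplies each number of a shift by 0.05 m and each number of a turn by 180 degrees. A row lasts 1/8 s, in which the tool goes at most 62.5 mm and 10.7 degrees, less where a joint would pass 70% of its speed; a pose out of reach is approached as far as the arm can. A call with a number of a shift or a turn outside -1 to 1 is refused whole. A call with a gripper value outside its range is refused whole. "hand" is the finger opening in mm, from 0 to 85.4, set as the call begins (left out, the last holds). The fingers move at their own pace and stop on an object; "force" is the grip in N (left out, the last holds). Time passes only in rows, so rows that do not move let the fingers close. It gives the time, the measured TCP pose, the force and the opening at its end, in the units of the state.
- bot.sense(): the state, without advancing time (a new reading comes with each control period).
- vision.grab_frame(name): name is "scene" or "top" or "wrist"; returns a dict with "pixels" (384x512x3 uint8, red, green, blue), "depth" (384x512 float32, m along the optical axis (not along the pixel's ray), 0 where there is no reading), "mtx" (3x3 intrinsics, pixels), "rvec" (rotation vector, rad) and "tvec" (3), from world to camera coordinates, as OpenCV has them. Camera axes: x right, y down, z forward; pixel columns grow to the right and rows downward; lengths in m; the calibration is good to about 2 mm. A picture is of the moment at which its call begins.
- bot.close_job(): hands the job in, once; it reports no verdict.
Trained networks look in a picture, given as the dict that the camera call returned (one of the last four; its "shot" number tells which), for a name from the list of things; names that differ only in an ending like _2 or _b are one class to them, and where a whole thing is asked for, a point or a joint stands for the part that bears it (a point fixed in the world has none). Each returns a list of dicts, best first, with "score" (0 to 1); they miss things now and then, are a little off and sometimes report something else, mostly with a low value. They report only what shows in the picture. A call takes as long as a camera call. They do not tell look-alikes from the thing itself.
- find_in(thing, picture): "location" ([column, row] in pixels, amid what is visible of it).
- regions_of(thing, picture): "region" (384x512 bool, what is visible of it) and "location" ([column, row] in pixels, amid what is visible of it).
The state is a dict: "time": time; "joints": joint angles; "dq": joint speeds; "joint_efforts": joint torques, N m; "eef_pos": TCP position; "orientation": TCP orientation; "contact_force": force on the tool from outside, world axes, zero at the start; "wrist_torque": the same for the moment, N m; "gripper_width": finger opening in m.
Only numpy, scipy, OpenCV 4.12 (cv2) and the standard library are available. Lean on these libraries where they do the work, as an engineer would, in place of code of your own. Each camera call takes 0.05 s, during which the arm holds its last target.

TASK

Close the straw caddy on the counter: with your fingertips push the standing blue cover over until it lies flat, then push it along towards the orange lip so that its free edge slides beneath the lip, fully home, and stays shut when you take your hand away. Touch the cover only on its outer face (the side with the yellow rib): do not pinch it or touch the white liner on its inner side, which must stay clean. Lift nothing, and leave the sauce bottle, the paper cup and the spice jar standing where they are.

Things in the scene. Friction and masses are not known exactly. Their poses are not given: they have to be found in the camera images.
- caddy: White open straw caddy screwed to the counter, 149 mm long (its x, -72 to +77), 160 wide (y), side walls 70 high. Origin on the counter below its middle; x points from hinge end to lip end (away from the robot, within 0.5 rad), z up. The lip-end wall, 92 high, carries an orange lip turned inwards: x 52 to 72, heights 86 to 92, 152 wide. 35 mm beside it and 80 mm at the hinge end are free
- lip_edge (a point): Middle of the lower inner edge of the orange lip, at caddy x = 52, y = 0, height 86 mm. Its axes are the caddy's
- cover_hinge (a point): Middle of the cover's hinge pin, 76 mm above the counter, at caddy x = -55 mm plus the value of joint carriage. The pin lies along the caddy's y and rides in slots along the caddy's x. Its axes are the caddy's
- cover_edge (a point): Middle of the cover's free edge (half-way through its 5 mm thickness), 100 mm from the hinge pin. Its x axis points from the hinge to the free edge, z out of the outer face. With the cover flat and carriage at 0 this edge is 7 mm short of the lip; with the carriage fully home, 13 mm beneath it
- rib_foot (a point): Foot of the yellow rib, mid-width, on the cover's outer face 60 mm from the hinge pin, on the rib's hinge side: with the cover flat, a fingertip set down just on the hinge side of it can press the cover down and push the rib to the lip. Rib 10 mm thick, 100 wide (y), 7 proud of the face; 30 mm of plain cover between it and the free edge. Axes as cover_edge
- cover (a joint): Angle (rad) of the blue cover (100 x 140 x 5 mm, outer face 5 mm off the pin axis): 0 flat (outer face 81 mm above the counter, hard stop), 1.57 upright; starts at 1.45 to 1.95 (above 1.57 it leans away from the lip). Springy: holding it flat takes about 0.15 N m (2 to 4 N at the rib); let go untucked it springs up. Tucked and released it rises against the lip, at about 0.06
- carriage (a joint): How far (m) cover and hinge pin are pushed to the lip along the slots: 0 to 0.020 (hard stop, fully home). Starts at 0 to 0.003, stays where left, takes about 4 N to move. The edge enters beneath the lip only while the cover is held flat (joint cover below about 0.05); pushed on over 7 mm before that, the edge lands on top of the lip, so keep it back while folding
- liner: White liner plate on the inner side of the cover, 80 x 126 x 3 mm, which must not be touched. Origin at the hinge pin; axes as cover_edge
- sauce_bottle: Loose red sauce bottle, 56 mm diameter, 165 mm high, origin under its middle; a bystander
- paper_cup: Loose white paper cup, 80 mm across the rim, 105 mm high, origin under its middle; a bystander
- spice_jar: Loose amber spice jar, 60 mm diameter, 85 mm high, origin under its middle; a bystander
Things that resemble listed ones, but are neither listed nor needed, are in the scene too. Leave any red look-alike of the caddy alone.

How it is judged:
On the way:
1. the cover has been folded over, its edge still short of the lip (value of joint cover below 0.3 rad and value of joint carriage below 0.01 m).
At the end, for the whole second after the job is handed in: The cover lies shut (within 0.1 rad of flat) and at rest, pushed home to within 6 mm of its stop, its free edge at least 6 mm beneath the orange lip and held there by it; bottle, cup and jar stand upright within 25 mm of where they were (value of joint cover below 0.1 rad and value of joint carriage above 0.014 m and x of cover_edge in the frame of lip_edge above 0.006 m and z of cover_edge in the frame of lip_edge below 0.001 m and velocity of joint cover below 0.05 rad/s and distance of each of sauce_bottle, paper_cup, spice_jar from where it was at the start of the episode below 0.025 m and angle between each of sauce_bottle, paper_cup, spice_jar's own z axis and vertical below 0.15 rad); the robot touches nothing.
It fails at once if the clean inner liner of the cover was touched, or the cover was pinched (contact force between the fingers and liner above 0.5 N).
It fails at once if a bystander was lifted (height (world z) of any of sauce_bottle, paper_cup, spice_jar above 0.015 m).
It fails at once if a bystander was pushed away or knocked over (distance of any of sauce_bottle, paper_cup, spice_jar from where it was at the start of the episode above 0.025 m or angle between any of sauce_bottle, paper_cup, spice_jar's own z axis and vertical above 0.5 rad).
It also fails if it takes over 42 s, if anything falls off the work surface, if the arm or the gripper's body presses on something with over 40 N, if the wrist force passes 120 N, or if a joint passes its speed limit or range.

## Working session

There is one attempt and no reset: what is moved stays moved. The work goes in short steps, Python scripts to look and compute and a tool call to move; the robot and the scene stay as the last step left them, time stands still between calls to the robot, and variables do not carry over. Pictures are saved under pics/ and viewed, and the job is handed in when it is done.

Besides the shell and the picture viewer there is one more tool, called after "Request:" by a JSON object that holds its "fn" and its "kwargs", one argument or row to a line. apply_moves: Moves the arm, as the interface text tells. Its arguments: {"type":"object","properties":{"series":{"type":"array","items":{"type":"object","properties":{"travel":{"type":"array","items":{"type":"number"}},"rot":{"type":"array","items":{"type":"number"}}}}},"hand":{"type":"number"},"force":{"type":"number"}},"required":["series"]}

```bash
mkdir -p pics; ls; cat > h.py <<'E'
import numpy as np,cv2
from station import bot,vision,find_in,regions_of
def snap(n,fn):
    p=vision.grab_frame(n); cv2.imwrite('pics/'+fn,cv2.cvtColor(p['pixels'],cv2.COLOR_RGB2BGR)); return p
def cloud(p):
    d=p['depth'];v,u=np.mgrid[:384,:512];K=p['mtx']
    c=np.stack([(u-K[0,2])/K[0,0]*d,(v-K[1,2])/K[1,1]*d,d],-1)
    R=cv2.Rodrigues(np.array(p['rvec'],float))[0]
    w=(c-np.array(p['tvec']).ravel())@R
    w[d==0]=np.nan
    return w
E
python3 - <<'E'
from h import *
for n in ['scene','top']:
    p=snap(n,n+'1.png'); w=cloud(p); np.savez(n+'1.npz',w=w,px=p['pixels'])
    for t in ['caddy','cover','liner','rib_foot','sauce_bottle','paper_cup','spice_jar']:
        for r in regions_of(t,p):
            m=r['region']; q=w[m]; print(n,t,round(r['score'],2),np.round(r['location']),m.sum(),np.round(np.nanmedian(q,0),3),np.round(np.nanmin(q,0),3),np.round(np.nanmax(q,0),3))
print(bot.sense())
E
```

```text
pics
scene caddy 0.9 [172. 130.] 3006 [ 0.38  -0.255  0.079] [ 0.182 -0.408 -0.003] [ 0.511 -0.099  0.171]
scene caddy 0.63 [310. 204.] 5028 [0.532 0.139 0.079] [ 0.312  0.031 -0.004] [0.559 0.22  0.096]
scene caddy 0.59 [194. 198.] 7434 [ 0.585 -0.105  0.064] [ 0.353 -0.256 -0.003] [ 0.691 -0.023  0.173]
scene cover 0.84 [187. 121.] 1135 [ 0.346 -0.246  0.08 ] [ 0.277 -0.321  0.059] [ 0.504 -0.127  0.173]
scene cover 0.76 [313. 188.] 1743 [0.468 0.137 0.081] [0.413 0.063 0.075] [0.519 0.207 0.091]
scene cover 0.61 [205. 161.] 1985 [ 0.529 -0.096  0.13 ] [ 0.402 -0.171 -0.002] [ 0.56  -0.032  0.173]
scene liner 0.72 [205. 165.] 1487 [ 0.529 -0.1    0.128] [ 0.501 -0.169  0.085] [ 0.556 -0.04   0.168]
scene liner 0.21 [207. 163.] 2172 [ 0.53  -0.097  0.127] [ 0.415 -0.213 -0.001] [ 0.564 -0.03   0.173]
scene rib_foot 0.88 [208. 162.] 2008 [ 0.529 -0.097  0.129] [ 0.415 -0.222  0.019] [ 0.56  -0.032  0.173]
scene rib_foot 0.81 [313. 185.] 1784 [0.468 0.139 0.081] [0.409 0.063 0.057] [0.533 0.209 0.094]
scene rib_foot 0.55 [184. 121.] 1076 [ 0.345 -0.248  0.08 ] [ 0.295 -0.321  0.076] [
[... 1744 characters left out ...]
time': 0.8, 'joints': array([-1.32081448e+00,  1.15984512e-01,  1.44159831e+00,  1.35401448e-05,
        1.58401556e+00, -3.78031072e-02]), 'dq': array([-3.63892763e-04,  1.20814146e-03,  7.52910295e-04,  3.45165045e-05,
        8.38723774e-04,  7.26380734e-05]), 'joint_efforts': array([-2.10712991e-03, -7.31683373e+01, -6.32611585e+01, -6.72338004e-06,
        6.36123586e-04,  5.91800494e-05]), 'eef_pos': array([ 0.19157783, -0.64724292,  0.23131463]), 'orientation': array([ 0.6998036 ,  0.10139918, -0.69979451,  0.10139414]), 'contact_force': array([ 0.40709688, -0.99306631,  0.55252914]), 'wrist_torque': array([-0.0097815 ,  0.02577969,  0.00610198]), 'gripper_width': 0.08538848282713243}
```

View pics/scene1.png

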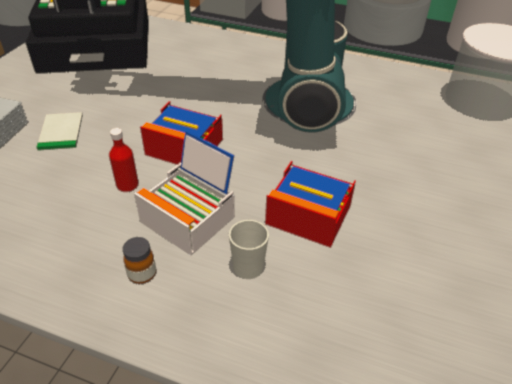

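View pics/top1.png

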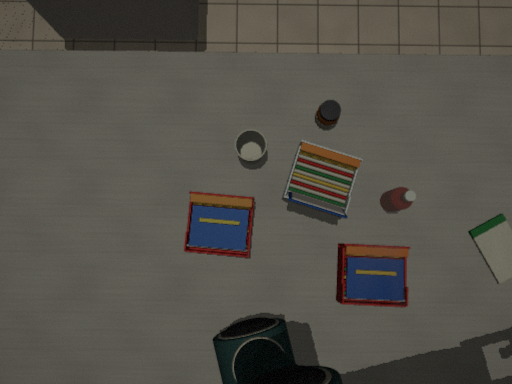

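```bash
cat > fit.py <<'E'
from h import *
for n in ['top','scene']:
    D=np.load(n+'1.npz');w=D['w'];px=D['px'].astype(int)
    hsv=cv2.cvtColor(D['px'],cv2.COLOR_RGB2HSV)
    box=(w[...,0]>.48)&(w[...,0]<.72)&(w[...,1]>-.25)&(w[...,1]<.0)
    H,S,V=hsv[...,0],hsv[...,1],hsv[...,2]
    org=box&(H>5)&(H<18)&(S>150)&(w[...,2]>.08)&(w[...,2]<.105)
    org=cv2.morphologyEx(org.astype(np.uint8),cv2.MORPH_OPEN,np.ones((3,3)))>0
    q=w[org]; r=cv2.minAreaRect((q[:,:2]*1000).astype(np.float32)); print(n,'lip',len(q),np.nanmean(q,0),r)
    blue=box&(H>100)&(H<130)&(S>120)&(w[...,2]>.075)
    q=w[blue];print('blue',len(q),np.nanmean(q,0),q.min(0),q.max(0))
    wall=box&(w[...,2]>.06)&(w[...,2]<.075)&(S<60)
    cov=box&(w[...,2]>.095)&(w[...,0]<.6)
    q=w[cov]; 
    for lo in np.arange(.095,.18,.01):
        s=q[(q[:,2]>=lo)&(q[:,2]<lo+.01)]
        if len(s)>5: print(round(lo,3),len(s),np.round(s.mean(0),3),np.round(s.min(0),3),np.round(s.max(0),3))
    c=q.mean(0);u,s,vt=np.linalg.svd(q-c,full_matrices=False);print('plane',c,vt[2],s)
E
python3 fit.py
```

```text
top lip 484 [ 0.65051333 -0.1376584   0.09187002] ((650.8533325195312, -137.8556671142578), (150.04856872558594, 21.370304107666016), 73.30313873291016)
blue 138 [ 0.51667807 -0.08865506  0.16592853] [ 0.49277049 -0.1613254   0.07902434] [ 0.55788471 -0.03055995  0.17729481]
0.095 40 [ 0.538 -0.099  0.101] [ 0.513 -0.167  0.095] [ 0.554 -0.036  0.105]
0.105 38 [ 0.534 -0.099  0.111] [ 0.51  -0.168  0.105] [ 0.553 -0.035  0.115]
0.115 38 [ 0.532 -0.098  0.12 ] [ 0.514 -0.159  0.115] [ 0.55  -0.039  0.124]
0.125 37 [ 0.529 -0.099  0.13 ] [ 0.507 -0.165  0.126] [ 0.546 -0.034  0.135]
0.135 73 [ 0.522 -0.096  0.14 ] [ 0.499 -0.166  0.135] [ 0.543 -0.033  0.145]
0.145 40 [ 0.522 -0.102  0.15 ] [ 0.501 -0.164  0.145] [ 0.539 -0.034  0.155]
0.155 76 [ 0.521 -0.092  0.161] [ 0.498 -0.164  0.156] [ 0.539 -0.032  0.165]
0.165 204 [ 0.513 -0.099  0.17 ] [ 0.491 -0.163  0.165] [ 0.536 -0.031  0.175]
plane [ 0.52150083 -0.09757419  0.14807374] [-0.9051179   0.27505505 -0.32420102] [0.9213757  0.58645804 0.07406251]
scene lip 454 [ 0.65194095 -0.13518391  0.09108827] ((650.7647094726562, -139.3314
[... 244 characters left out ...]
 0.095] [ 0.556 -0.036  0.105]
0.105 204 [ 0.535 -0.099  0.11 ] [ 0.507 -0.17   0.105] [ 0.554 -0.035  0.115]
0.115 219 [ 0.532 -0.097  0.12 ] [ 0.506 -0.169  0.115] [ 0.552 -0.034  0.125]
0.125 209 [ 0.529 -0.097  0.13 ] [ 0.503 -0.168  0.125] [ 0.548 -0.033  0.135]
0.135 210 [ 0.526 -0.097  0.14 ] [ 0.501 -0.167  0.135] [ 0.547 -0.033  0.145]
0.145 229 [ 0.523 -0.097  0.15 ] [ 0.496 -0.167  0.145] [ 0.543 -0.032  0.155]
0.155 243 [ 0.52  -0.094  0.16 ] [ 0.495 -0.164  0.155] [ 0.543 -0.031  0.165]
0.165 221 [ 0.515 -0.096  0.169] [ 0.489 -0.164  0.165] [ 0.537 -0.03   0.173]
plane [ 0.52703336 -0.09696737  0.13591268] [ 0.91418863 -0.27603375  0.29675665] [1.69213868 0.99695967 0.08312006]
```

```bash
cat >> h.py <<'E'
from scipy.spatial.transform import Rotation as Ro
yaw=-.29; ux=np.array([np.cos(yaw),np.sin(yaw),0]); uy=np.array([-np.sin(yaw),np.cos(yaw),0]); uz=np.array([0,0,1.])
O=np.array([.5916,-.1208,0])
def W(x,y,z): return O+ux*x+uy*y+uz*z
def L(p): d=np.asarray(p)-O; return np.array([d@ux,d@uy,d[2]])
def tgt(tilt,flip=1):  # tilt from vertical toward +x (tool pointing fwd-down)
    x=ux*np.sin(tilt)-uz*np.cos(tilt); y=uy*flip; z=np.cross(x,y)
    return Ro.from_matrix(np.stack([x,y,z],1))
def report(tilt=None,p=None,flip=1):
    s=bot.sense(); R=Ro.from_quat(s['orientation']); A=R.as_matrix()
    print('t',round(s['time'],2),'L',np.round(L(s['eef_pos'])*1000,1),'tiltnow',round(np.degrees(np.arctan2(A[:,0]@ux,-A[2,0])),1),'F',np.round([s['contact_force']@ux,s['contact_force']@uy,s['contact_force'][2]],1),'w',round(s['gripper_width']*1000,1))
    if tilt is not None:
        rv=(tgt(np.radians(tilt),flip)*R.inv()).as_rotvec(); print('rot units',np.round(rv/np.pi,4),'deg',np.round(np.degrees(np.linalg.norm(rv)),1))
    if p is not None:
        print('travel units',np.round((W(*p)-s['eef_pos'])/.05,3))
E
python3 - <<'E'
from h import *
print(np.round(Ro.from_quat(bot.sense()['orientation']).as_matrix(),3))
for f in (1,-1): report(45,(-.135,0,.25),f)
print(W(-.135,0,.25))
E
```

```text
[[ 0.     0.284 -0.959]
 [ 0.    -0.959 -0.284]
 [-1.    -0.    -0.   ]]
t 0.8 L [-232.8 -618.8  231.3] tiltnow 0.0 F [ 0.7 -0.8  0.6] w 85.4
rot units [-3.294e-01  4.000e-04  7.623e-01] deg 149.5
travel units [ 5.413 11.301  0.374]
t 0.8 L [-232.8 -618.8  231.3] tiltnow 0.0 F [ 0.7 -0.8  0.6] w 85.4
rot units [-0.0003 -0.2534 -0.1743] deg 55.4
travel units [ 5.413 11.301  0.374]
[ 0.46223708 -0.08219645  0.25      ]
```

Request:
{"fn": "apply_moves", "kwargs": {
  "series": [
    {"travel":[0.41,0.87,0.1],"rot":[0,0,0]},
    {"travel":[0.41,0.87,0.1],"rot":[0,0,0]},
    {"travel":[0.41,0.87,0.1],"rot":[0,0,0]},
    {"travel":[0.41,0.87,0.1],"rot":[0,-0.03,-0.02]},
    {"travel":[0.41,0.87,0],"rot":[0,-0.03,-0.02]}
  ],
  "hand": 0
}}

```text
time: 1.42
eef_pos: [0.2961, -0.4252, 0.2506]
orientation: [0.769, 0.046, -0.634, 0.064]
contact_force: [-0.4, -0.4, 0.2]
gripper_width: -0.0
```

Request:
{"fn": "apply_moves", "kwargs": {
  "series": [
    {"travel":[0.41,0.87,0],"rot":[0,-0.03,-0.02]},
    {"travel":[0.41,0.87,0],"rot":[0,-0.03,-0.02]},
    {"travel":[0.41,0.87,0],"rot":[0,-0.03,-0.02]},
    {"travel":[0.41,0.87,0],"rot":[0,-0.03,-0.02]},
    {"travel":[0.41,0.87,0],"rot":[0,-0.03,-0.02]}
  ]
}}

```text
time: 2.05
eef_pos: [0.4085, -0.2074, 0.2523]
orientation: [0.896, -0.094, -0.434, -0.031]
contact_force: [-9.6, 16.1, 20.9]
gripper_width: -0.0
```

```bash
python3 - <<'E'
from h import *
report(45,(-.135,0,.2),-1)
print(bot.sense()['joints'],bot.sense()['eef_pos'])
E
```

```text
t 2.05 L [-150.7 -135.4  252.3] tiltnow 38.4 F [-13.8  12.7  20.9] w -0.0
rot units [-0.001  -0.0373 -0.0293] deg 8.5
travel units [ 1.074  2.505 -1.045]
[-0.71018047 -0.83076202  2.22067086  0.32029258  1.15799318  1.00915444] [ 0.40851324 -0.20743967  0.25225187]
```

```bash
python3 - <<'E'
from h import *
report(25,(-.128,0,.2),-1)
E
```

```text
t 2.05 L [-150.7 -135.4  252.3] tiltnow 38.4 F [-13.8  12.7  20.9] w -0.0
rot units [ 0.0257  0.0706 -0.0306] deg 14.6
travel units [ 1.209  2.465 -1.045]
```

Request:
{"fn": "apply_moves", "kwargs": {
  "series": [
    {"travel":[0.3,0.5,0],"rot":[0.009,0.024,-0.01]},
    {"travel":[0.3,0.65,0],"rot":[0.009,0.024,-0.01]},
    {"travel":[0.3,0.65,-0.3],"rot":[0.008,0.024,-0.01]},
    {"travel":[0.3,0.65,-0.3],"rot":[0,0,0]},
    {"travel":[0,0,-0.3],"rot":[0,0,0]}
  ]
}}

```text
time: 2.68
eef_pos: [0.4706, -0.0778, 0.2061]
orientation: [0.832, -0.121, -0.535, -0.078]
contact_force: [0.7, 0.1, 1.1]
gripper_width: 0.0001
```

```bash
python3 - <<'E'
from h import *
report(25,(-.128,0,.15),-1)
print(bot.sense()['joints'])
p=snap('scene','scene2.png')
E
```

```text
t 2.67 L [-128.2    6.6  206.1] tiltnow 24.5 F [0.7 0.3 1.1] w 0.1
rot units [-0.0006 -0.0025 -0.0002] deg 0.5
travel units [-0.034 -0.129 -1.121]
[-0.19271327 -0.62006383  2.12777272 -0.04318629  1.20766357  1.67391262]
```

View pics/scene2.png

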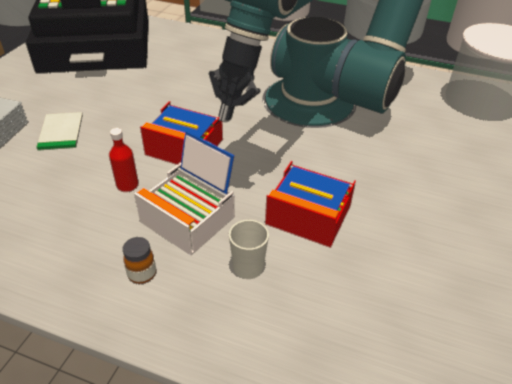

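```bash
cat >> h.py <<'E'
def wp(a,r=50,d=0,car=1):
    t=np.radians(np.interp(a,[.1,1.0],[3,25]))
    c=np.array([-55+car,76])+r*np.array([np.cos(a),np.sin(a)])+(5+d)*np.array([-np.sin(a),np.cos(a)])
    q=c-11*np.array([np.cos(t),np.sin(t)])
    return q,np.degrees(t)
E
python3 - <<'E'
from h import *
report(25,None,-1)
s=bot.sense();p=s['eef_pos']; tl=25
for a in [1.95,1.87,1.75,1.6,1.45,1.3,1.15,1.0,.85,.7,.55,.4,.3,.2,.1,0]:
    q,t=wp(a,50,8 if a>1.9 else 0); n=W(q[0]/1e3,0,q[1]/1e3); print(a,np.round(q,1),round(t,1),np.round((n-p)/.05,2),'rot',np.round(uy*np.radians(t-tl)/np.pi*-1,4)); p=n;tl=t
E
```

```text
t 2.73 L [-128.8    5.5  203.7] tiltnow 24.4 F [ 0.5 -1.2 -2.6] w 0.2
rot units [-0.0007 -0.0032  0.0001] deg 0.6
1.95 [-94.6 113. ] 25.0 [ 0.62 -0.3  -1.81] rot [-0. -0. -0.]
1.87 [-83.5 117.7] 25.0 [ 0.21 -0.06  0.09] rot [-0. -0. -0.]
1.75 [-77.8 119.7] 25.0 [ 0.11 -0.03  0.04] rot [-0. -0. -0.]
1.6 [-70.4 121.2] 25.0 [ 0.14 -0.04  0.03] rot [-0. -0. -0.]
1.45 [-62.9 121.6] 25.0 [ 0.14 -0.04  0.01] rot [-0. -0. -0.]
1.3 [-55.4 120.9] 25.0 [ 0.14 -0.04 -0.01] rot [-0. -0. -0.]
1.15 [-48.1 119. ] 25.0 [ 0.14 -0.04 -0.04] rot [-0. -0. -0.]
1.0 [-41.2 116.1] 25.0 [ 0.13 -0.04 -0.06] rot [-0. -0. -0.]
0.85 [-35.  112.9] 21.3 [ 0.12 -0.04 -0.07] rot [0.0058 0.0195 0.    ]
0.7 [-29.5 108.7] 17.7 [ 0.11 -0.03 -0.08] rot [0.0058 0.0195 0.    ]
0.55 [-24.7 103.7] 14.0 [ 0.09 -0.03 -0.1 ] rot [0.0058 0.0195 0.    ]
0.4 [-20.7  98.1] 10.3 [ 0.08 -0.02 -0.11] rot [0.0058 0.0195 0.    ]
0.3 [-18.6  94. ] 7.9 [ 0.04 -0.01 -0.08] rot [0.0039 0.013  0.    ]
0.2 [-16.9  89.8] 5.4 [ 0.03 -0.01 -0.09] rot [0.0039 0.013  0.    ]
0.1 [-15.7  85.4] 3.0 [ 0.02 -0.01 -0.09] rot [0.0039 0.013  0.    ]
0 [-15.   80.4] 3.0 [ 0.01 -0.   -0.1 ] rot [-0. -0. -0.]
```

Request:
{"fn": "apply_moves", "kwargs": {
  "series": [
    {"travel":[-0.02,-0.05,-0.6],"rot":[0,0,0]},
    {"travel":[0,-0.05,-0.6],"rot":[0,0,0]},
    {"travel":[0.1,-0.05,-0.45],"rot":[0,0,0]},
    {"travel":[0.25,-0.07,0],"rot":[0,0,0]},
    {"travel":[0.2,-0.06,0],"rot":[0,0,0]}
  ]
}}

```text
time: 3.35
eef_pos: [0.4946, -0.0979, 0.12]
orientation: [0.832, -0.124, -0.535, -0.079]
contact_force: [0.1, 0.3, -0.4]
gripper_width: 0.0
```

```bash
python3 - <<'E'
from h import *
p=snap('scene','scene3.png')
cv2.imwrite('pics/scene3z.png',cv2.resize(cv2.cvtColor(p['pixels'][90:260,120:300],cv2.COLOR_RGB2BGR),None,fx=3.5,fy=3.5,interpolation=2))
report(25,(-.0835,0,.1177),-1)
E
```

```text
t 3.4 L [-98.8  -5.7 119.9] tiltnow 24.6 F [ 0.1 -1.2 -0.2] w -0.3
rot units [-0.0003 -0.0024  0.0019] deg 0.6
travel units [ 0.325  0.022 -0.044]
```

View pics/scene3z.png

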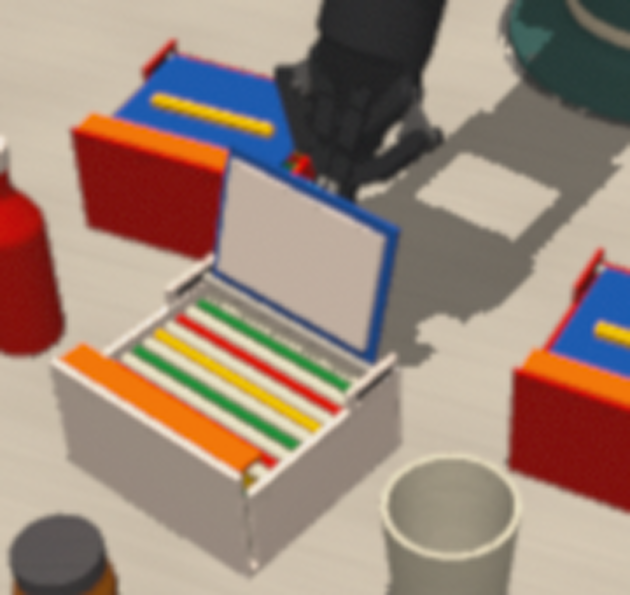

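Request:
{"fn": "apply_moves", "kwargs": {
  "series": [
    {"travel":[0.15,0.0,0.0],"rot":[0,0,0]},
    {"travel":[0.15,-0.02,0.0],"rot":[0,0,0]},
    {"travel":[0.14,-0.04,0.02],"rot":[0,0,0]},
    {"travel":[0.14,-0.04,0.02],"rot":[0,0,0]}
  ]
}}

```text
time: 3.9
eef_pos: [0.5258, -0.1039, 0.1229]
orientation: [0.832, -0.125, -0.534, -0.079]
contact_force: [-2.1, -0.5, 0.3]
gripper_width: 0.0003
```

```bash
cat > look.py <<'E'
from h import *
import sys
p=snap('scene','x.png')
cv2.imwrite('pics/%s.png'%sys.argv[1],cv2.resize(cv2.cvtColor(p['pixels'][90:260,120:300],cv2.COLOR_RGB2BGR),None,fx=3.5,fy=3.5,interpolation=2))
report(float(sys.argv[2]),None,-1)
w=cloud(p); h=cv2.cvtColor(p['pixels'],cv2.COLOR_RGB2HSV)
Lw=(w-O)@np.stack([ux,uy,uz],1)
box=(abs(Lw[...,1])<.068)&(Lw[...,0]>-.14)&(Lw[...,0]<.09)&(Lw[...,2]>.074)
blue=box&(h[...,0]>100)&(h[...,0]<130)&(h[...,1]>110)
q=Lw[blue]
if len(q)>20:
    i=np.argsort(q[:,0])
    print('blue n',len(q),'min',np.round(q.min(0)*1e3),'max',np.round(q.max(0)*1e3), 'far edge',np.round(np.median(q[i[-20:]],0)*1e3))
    A=np.c_[q[:,0],np.ones(len(q))]; k=np.linalg.lstsq(A,q[:,2],rcond=None)[0]; print('slope angle',round(np.arctan(k[0]),3),'z@-54',round(1e3*(k[0]*-.054+k[1]),1))
    c=q.mean(0);vt=np.linalg.svd(q-c,full_matrices=False)[2];print('normal',np.round(vt[2],3))
wh=box&(h[...,1]<70)&(h[...,2]>90)&(Lw[...,2]>.09)&(Lw[...,0]<.04)
q=Lw[wh]
if len(q)>50:
    c=q.mean(0);vt=np.linalg.svd(q-c,full_matrices=False)[2];n=vt[2];print('liner normal',np.round(n,3),'ctr',np.round(c*1e3),'a=',round(np.pi/2+np.arctan(n[2]/n[0]),3),'x at z76',round(1e3*(c[0]+(c[2]-.076)*n[2]/n[0]),1))
E
python3 look.py s4 25
```

```text
t 3.95 L [-67.3  -2.6 123. ] tiltnow 24.6 F [-0.8  0.1 -0.6] w -0.3
rot units [-0.0001 -0.0021  0.0022] deg 0.5
blue n 197 min [-102.  -66.   83.] max [-45.  68. 213.] far edge [-47.  23. 175.]
slope angle -0.526 z@-54 165.8
normal [ 0.994 -0.104  0.021]
liner normal [0.932 0.063 0.358] ctr [-68.   4. 179.] a= 1.938 x at z76 -28.4
```

View pics/s4.png

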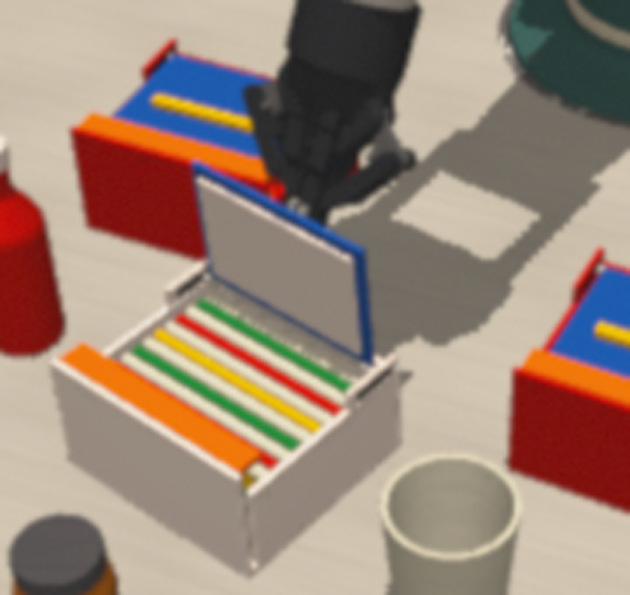

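Request:
{"fn": "apply_moves", "kwargs": {
  "series": [
    {"travel":[0.14,-0.04,0.0],"rot":[0,0,0]},
    {"travel":[0.14,-0.04,-0.01],"rot":[0,0,0]},
    {"travel":[0.14,-0.04,-0.05],"rot":[0,0,0]},
    {"travel":[0.13,-0.04,-0.07],"rot":[0,0,0]}
  ]
}}

```text
time: 4.45
eef_pos: [0.5559, -0.1126, 0.1166]
orientation: [0.833, -0.125, -0.534, -0.079]
contact_force: [-1.3, 0.8, 2.0]
gripper_width: -0.0001
```

```bash
python3 look.py s5 25
```

```text
t 4.5 L [-36.3  -2.4 116. ] tiltnow 24.6 F [-0.8  0.3  0.3] w 0.1
rot units [-0.0001 -0.002   0.0021] deg 0.5
blue n 94 min [-79. -67. 101.] max [  5.  68. 250.] far edge [  2.  11. 159.]
slope angle -0.619 z@-54 195.3
normal [-0.676 -0.096 -0.731]
liner normal [0.893 0.237 0.383] ctr [-69.  11. 247.] a= 1.976 x at z76 4.2
```

View pics/s5.png

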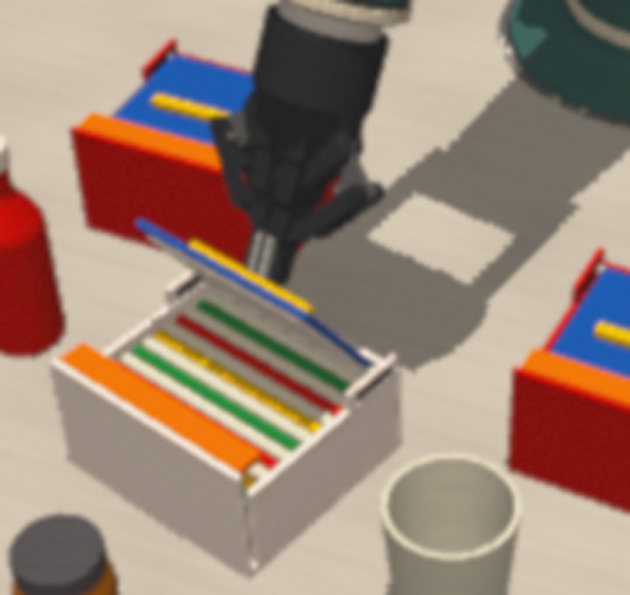

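Request:
{"fn": "apply_moves", "kwargs": {
  "series": [
    {"travel":[0.09,-0.03,-0.09],"rot":[0.006,0.019,0]},
    {"travel":[0.08,-0.025,-0.11],"rot":[0.006,0.019,0]},
    {"travel":[0.07,-0.02,-0.12],"rot":[0.006,0.019,0]},
    {"travel":[0.05,-0.015,-0.12],"rot":[0.006,0.019,0]}
  ]
}}

```text
time: 5.0
eef_pos: [0.5726, -0.1176, 0.0952]
orientation: [0.759, -0.113, -0.634, -0.095]
contact_force: [-0.2, -0.5, 4.7]
gripper_width: -0.0001
```

```bash
python3 look.py s6 8; python3 -c "
from h import *
snap('top','t6.png')"
```

```text
t 5.05 L [-18.8  -2.5  94.5] tiltnow 10.0 F [-1.6 -0.3  2.4] w 0.0
rot units [0.0028 0.0106 0.0021] deg 2.0
blue n 963 min [-68. -68.  79.] max [ 41.  68. 272.] far edge [ 40.  32. 114.]
slope angle 0.265 z@-54 88.3
normal [-0.454  0.042  0.89 ]
liner normal [0.921 0.373 0.114] ctr [-38.  25. 306.] a= 1.694 x at z76 -9.1
```

View pics/s6.png

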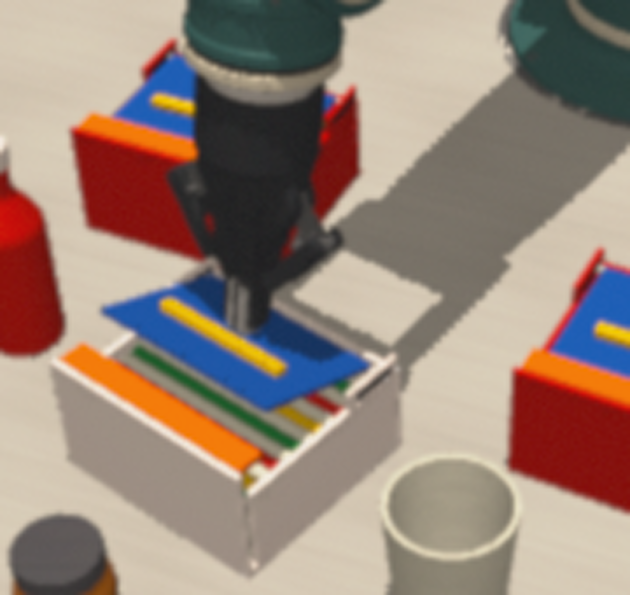

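Request:
{"fn": "apply_moves", "kwargs": {
  "series": [
    {"travel":[0.03,0.0,-0.1],"rot":[0.003,0.012,0]},
    {"travel":[0.01,0.0,-0.1],"rot":[0.003,0.012,0]},
    {"travel":[0,0,-0.09],"rot":[0.003,0.012,0]}
  ]
}}

```text
time: 5.48
eef_pos: [0.5754, -0.118, 0.0809]
orientation: [0.72, -0.109, -0.678, -0.099]
contact_force: [1.4, -1.1, 13.7]
gripper_width: -0.0001
```

```bash
python3 look.py s7 3
```

```text
t 5.53 L [-16.1  -2.   80.8] tiltnow 3.3 F [-4.5 -1.3 14.5] w 0.3
rot units [0.0022 0.0012 0.002 ] deg 0.6
blue n 1340 min [-53. -68.  75.] max [ 44.  68. 290.] far edge [42. 16. 81.]
slope angle -0.056 z@-54 84.8
normal [-0.085 -0.006 -0.996]
liner normal [0.872 0.482 0.081] ctr [-21.  29. 316.] a= 1.663 x at z76 1.5
```

View pics/s7.png

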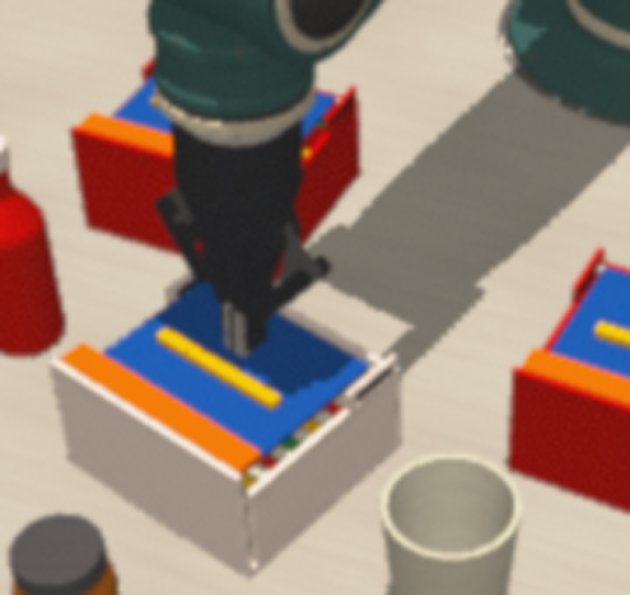

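Request:
{"fn": "apply_moves", "kwargs": {
  "series": [
    {"travel":[0.08,-0.025,-0.01],"rot":[0,0,0]},
    {"travel":[0.08,-0.025,-0.01],"rot":[0,0,0]},
    {"travel":[0.08,-0.025,-0.01],"rot":[0,0,0]}
  ]
}}

```text
time: 5.9
eef_pos: [0.588, -0.1219, 0.081]
orientation: [0.718, -0.109, -0.68, -0.099]
contact_force: [-2.9, 0.2, 10.9]
gripper_width: -0.0002
```

```bash
python3 look.py s8 3
```

```text
t 5.95 L [-2.8 -2.1 81. ] tiltnow 3.2 F [-1.8 -1.  11.6] w -0.2
rot units [0.002  0.0003 0.0019] deg 0.5
blue n 1097 min [-42. -68.  76.] max [ 44.  68. 276.] far edge [42. 21. 81.]
slope angle -0.102 z@-54 87.8
normal [-0.195 -0.001 -0.981]
liner normal [0.842 0.537 0.059] ctr [ -7.  28. 314.] a= 1.641 x at z76 9.2
```

View pics/s8.png

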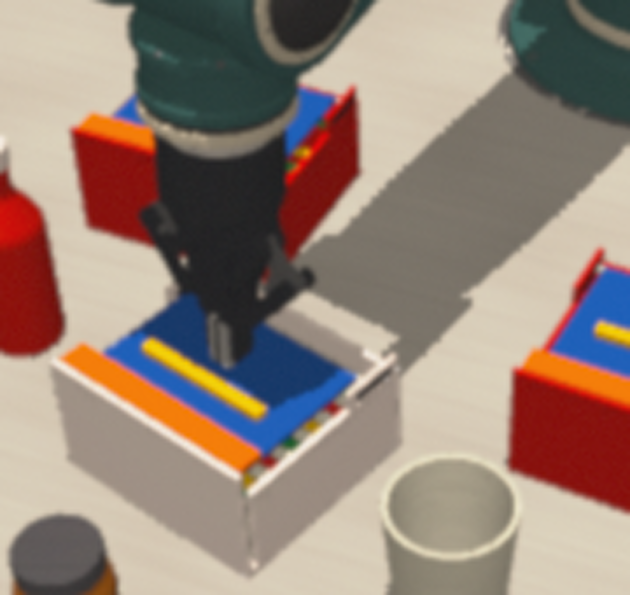

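Request:
{"fn": "apply_moves", "kwargs": {
  "series": [
    {"travel":[0.08,-0.025,-0.01],"rot":[0,0,0]},
    {"travel":[0.08,-0.025,-0.01],"rot":[0,0,0]},
    {"travel":[0.08,-0.025,-0.01],"rot":[0,0,0]}
  ]
}}

```text
time: 6.32
eef_pos: [0.5995, -0.1252, 0.0807]
orientation: [0.716, -0.109, -0.682, -0.099]
contact_force: [-9.2, 2.6, 14.9]
gripper_width: 0.0002
```

```bash
python3 look.py s9 3
```

```text
t 6.38 L [ 9.2 -1.9 80.8] tiltnow 2.8 F [-6.6  0.3 13.3] w 0.1
rot units [ 0.0016 -0.0014  0.0019] deg 0.5
blue n 928 min [-33. -68.  75.] max [ 44.  68. 319.] far edge [42. 13. 80.]
slope angle -0.118 z@-54 90.0
normal [0.805 0.067 0.59 ]
liner normal [ 0.282  0.945 -0.165] ctr [ -4.  36. 316.] a= 1.042 x at z76 -143.9
```

View pics/s9.png

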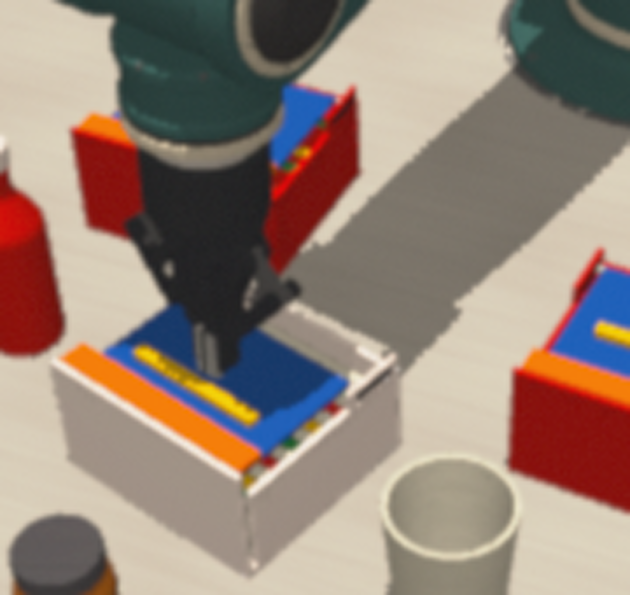

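Request:
{"fn": "apply_moves", "kwargs": {
  "series": [
    {"travel":[0.1,-0.03,-0.01],"rot":[0,0,0]},
    {"travel":[0.1,-0.03,-0.01],"rot":[0,0,0]},
    {"travel":[0.1,-0.03,-0.01],"rot":[0,0,0]}
  ]
}}

```text
time: 6.75
eef_pos: [0.6067, -0.1269, 0.079]
orientation: [0.707, -0.107, -0.692, -0.1]
contact_force: [-63.8, 17.1, 43.7]
gripper_width: 0.0
```

```bash
cat >> look.py <<'E'
y=box&(h[...,0]>20)&(h[...,0]<34)&(h[...,1]>150)&(Lw[...,2]>.083)&(Lw[...,2]<.096)&(abs(Lw[...,1])<.045)
print('rib x pct',np.round(np.percentile(Lw[y][:,0]*1e3,[2,10,50,90,98]),1),'z',np.round(np.median(Lw[y][:,2])*1e3,1),y.sum())
E
python3 look.py s10 3
```

```text
t 6.8 L [16.1 -1.6 79.1] tiltnow 1.2 F [-58.5  -1.6  41.8] w -0.0
rot units [-0.0008 -0.0101  0.0017] deg 1.8
blue n 832 min [-32. -68.  76.] max [ 42.  68. 318.] far edge [42. 21. 81.]
slope angle 0.028 z@-54 82.1
normal [ 0.989  0.129 -0.075]
liner normal [-0.52   0.805 -0.284] ctr [-20.  34. 327.] a= 2.07 x at z76 116.7
rib x pct [26.8 28.8 33.  36.2 37.1] z 86.1 142
```

View pics/s10.png

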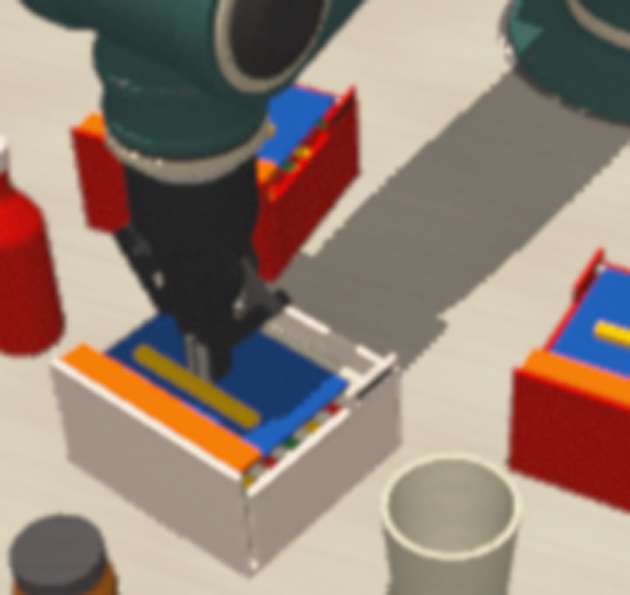

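Request:
{"fn": "apply_moves", "kwargs": {
  "series": [
    {"travel":[-0.02,0.006,0.04],"rot":[0,0,0]},
    {"travel":[-0.02,0.006,0.1],"rot":[0,0,0]},
    {"travel":[-0.02,0,0.3],"rot":[0,0,0]},
    {"travel":[-0.2,0,0.8],"rot":[0,0,0]},
    {"travel":[-0.2,0,0.9],"rot":[0,0,0]}
  ]
}}

```text
time: 7.42
eef_pos: [0.5799, -0.1249, 0.1856]
orientation: [0.702, -0.107, -0.697, -0.101]
contact_force: [1.7, 0.9, 0.3]
gripper_width: -0.0
```

Request:
{"fn": "apply_moves", "kwargs": {
  "series": [
    {"travel":[-0.5,0,0.7],"rot":[0,0,0]},
    {"travel":[-0.8,0,0.2],"rot":[0,0,0]},
    {"travel":[-0.8,0,0],"rot":[0,0,0]},
    {"travel":[0,0,0],"rot":[0,0,0]}
  ]
}}

```text
time: 7.92
eef_pos: [0.4724, -0.1248, 0.239]
orientation: [0.704, -0.107, -0.695, -0.101]
contact_force: [0.1, 0.3, 0.0]
gripper_width: -0.0002
```

```bash
python3 look.py s11 3; python3 - <<'E'
from h import *
p=snap('top','t11.png'); w=cloud(p)
for t in ['sauce_bottle','paper_cup','spice_jar']:
    r=regions_of(t,p)[0]; print(t,np.round(np.nanmedian(w[r['region']],0),3))
h=cv2.cvtColor(p['pixels'],cv2.COLOR_RGB2HSV); Lw=(w-O)@np.stack([ux,uy,uz],1)*1e3
b=(abs(Lw[...,1])<65)&(Lw[...,0]>-70)&(Lw[...,0]<60)&(h[...,0]>100)&(h[...,0]<130)&(h[...,1]>110)&(Lw[...,2]<110)&(Lw[...,2]>70)
q=Lw[b];print(len(q),np.percentile(q[:,0],[1,99]),np.polyfit(q[:,0],q[:,2],1))
y=(abs(Lw[...,1])<45)&(abs(Lw[...,0])<60)&(h[...,0]>20)&(h[...,0]<34)&(h[...,1]>130)&(Lw[...,2]>82)
if y.any(): print('rib',np.percentile(Lw[y],[5,50,95],axis=0))
E
```

```text
t 7.97 L [-112.2  -37.7  238.9] tiltnow 0.8 F [0.8 0.  0.7] w 0.1
rot units [-0.0015 -0.0122  0.0013] deg 2.2
blue n 1217 min [-34. -68.  77.] max [46. 68. 87.] far edge [45. 19. 85.]
slope angle 0.053 z@-54 79.1
normal [-0.053  0.001  0.999]
liner normal [-0.837 -0.53   0.139] ctr [-96. -22. 388.] a= 1.406 x at z76 -147.5
rib x pct [26.5 27.9 31.9 34.5 35.4] z 90.3 132
sauce_bottle [ 0.552 -0.302  0.123]
paper_cup [0.683 0.061 0.042]
spice_jar [ 0.756 -0.136  0.083]
1188 [-32.63579907  51.52559171] [4.83641194e-02 8.30322042e+01]
rib [[ 25.41271812 -40.96820332  88.05712788]
 [ 29.44496012  -0.70104114  91.50412435]
 [ 33.06107505  39.81253337  94.89244291]]
```

View pics/s11.png

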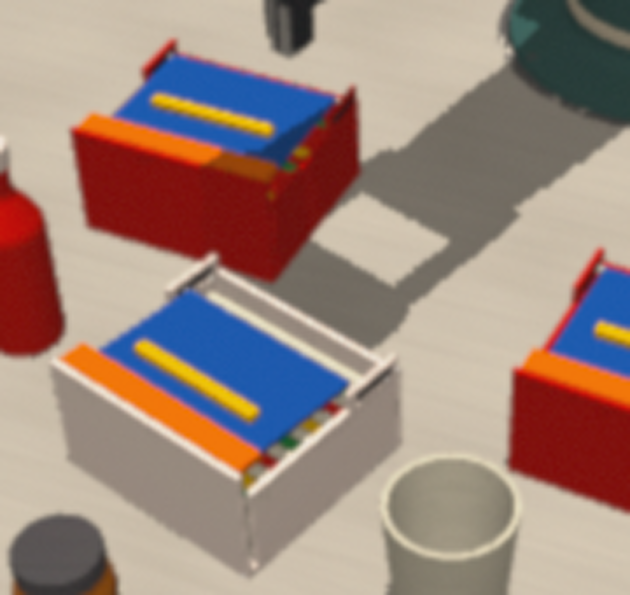

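View pics/t11.png

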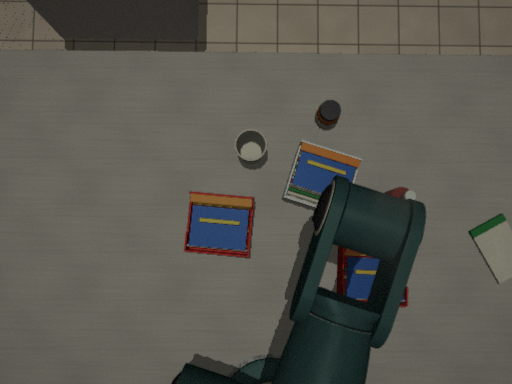

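```bash
python3 -c "
from station import bot
print(bot.close_job())"
```

```text
the job is handed in; nothing more can be done
None
```

I closed the straw caddy and handed the job in at about 8 s; `close_job` gives no verdict, so success rests on my own checks.

With the fingers shut, I pushed the cover over from its outer face until it lay flat. Its edge was still about 7 mm short of the lip at that point. I then pressed just on the hinge side of the rib and slid the cover under the orange lip to the hard stop, where the push force rose to about 58 N. Finally I lifted the hand clear.

**Cover:** the last pictures show it resting against the lip at about 0.05 rad. The rib sits about 25–35 mm from the caddy's middle, which puts the carriage at about 20 mm, fully home.

**Bystanders:** the cup and jar measured within about 2 mm of where they started. The bottle's visible centre differed by 12 mm, but the arm partly covered it in that view; the hand never came close to it, and I did not check it further.

**Robot:** it stood clear of everything, with contact force near zero.

**Failed readings:** while the hand was in view, some of the automatic slope and liner readings were nonsense because the arm was mixed in. I relied on edge and rib positions instead.

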